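Closing up: shift the queue of watch heads into the carry tray

TASK

The stall is closing: move the four watch heads that wait on the coloured cushions of the white-painted rack into the empty dark-wood carry tray, one to a seat and in the same queue order, so that the head nearest the rack's brass-knob end ends up nearest the tray's brass-knob end, and so on down the row. Lay each one flat, dial up, in the middle of its green seat with its lugs pointing square across the tray's length, and set it down by hand rather than dropping it.

Things in the scene. Friction and masses are not known exactly. Their poses are not given: they have to be found in the camera images.
- waiting_rack: Fixed white-painted board 290 x 84 x 10 mm (x, y, z), low rails (tops 18 mm high) on its long edges. Carries the four cushions in a row along x at x = +90, +30, -30, -90 mm, y = 0. Its +x end has a brass plate and brass knob (x = +133 mm, top 31 mm high); the other end is bare. Origin: centre of the underside, on the tabletop; z up. Any yaw; left or right of the table's middle.
- carry_tray: Fixed dark-wood tray 290 x 100 mm (x, y), empty at first: green seats 50 x 46 mm centred at x = +90, +30, -30, -90 mm, y = 0, tops 16 mm over the table. Ribs along y, 3 mm thick, tops 22 mm, at x = 0, +-60, +-120 mm; lips at y = +-44 to 50 mm, tops 12 mm. +x end: brass plate and knob (x = +133 mm, top 29 mm). Origin: centre of underside, on the table. Any yaw, other side of the table.
- head_white: Watch head, chrome case, white dial, about 60 g: case 39 mm across, 11 mm thick; four lugs, 47 mm over their flat ends along y (12-6 o'clock line; at x = +-9.5 to 13.5 mm, 1 to 9.5 mm above the underside: grip here from above); crown to x = +22.5 mm. Origin: centre of underside; z up, y to 12. Starts dial up on the yellow cushion, underside 28 mm over the table, y within 15 deg of the rack's.
- head_blue: Watch head, chrome case, blue dial, about 60 g: case 39 mm across, 11 mm thick; four lugs, 47 mm over their flat ends along y (12-6 o'clock line; at x = +-9.5 to 13.5 mm, 1 to 9.5 mm above the underside: grip here from above); crown to x = +22.5 mm. Origin: centre of underside; z up, y to 12. Starts dial up on the green cushion, underside 28 mm over the table, y within 15 deg of the rack's.
- head_black: Watch head, gold-tone case, black dial, about 60 g: case 39 mm across, 11 mm thick; four lugs, 47 mm over their flat ends along y (12-6 o'clock line; at x = +-9.5 to 13.5 mm, 1 to 9.5 mm above the underside: grip here from above); crown to x = +22.5 mm. Origin: centre of underside; z up, y to 12. Starts dial up on the orange cushion, underside 28 mm over the table, y within 15 deg of the rack's.
- head_red: Watch head, chrome case, red dial, about 60 g: case 39 mm across, 11 mm thick; four lugs, 47 mm over their flat ends along y (12-6 o'clock line; at x = +-9.5 to 13.5 mm, 1 to 9.5 mm above the underside: grip here from above); crown to x = +22.5 mm. Origin: centre of underside; z up, y to 12. Starts dial up on the purple cushion, underside 28 mm over the table, y within 15 deg of the rack's.
- cushion_yellow: Yellow casing cushion of firm rubber, fixed on the waiting rack: round, foot 56 mm across and 6 mm high, top 46 mm across, 18 mm high. Origin: centre of its underside, 10 mm above the table. The white-dial head starts on it; the cushion stays on the rack and still shows its place in the row.
- cushion_green: Green casing cushion of firm rubber, fixed on the waiting rack: round, foot 56 mm across and 6 mm high, top 46 mm across, 18 mm high. Origin: centre of its underside, 10 mm above the table. The blue-dial head starts on it; the cushion stays on the rack and still shows its place in the row.
- cushion_orange: Orange casing cushion of firm rubber, fixed on the waiting rack: round, foot 56 mm across and 6 mm high, top 46 mm across, 18 mm high. Origin: centre of its underside, 10 mm above the table. The black-dial head starts on it; the cushion stays on the rack and still shows its place in the row.
- cushion_purple: Purple casing cushion of firm rubber, fixed on the waiting rack: round, foot 56 mm across and 6 mm high, top 46 mm across, 18 mm high. Origin: centre of its underside, 10 mm above the table. The red-dial head starts on it; the cushion stays on the rack and still shows its place in the row.

How it is judged:
At the end, for the whole second after the job is handed in: Each head lies on the tray seat with the same number, counted from the brass end, as its cushion has on the rack: within 10 mm of the seat's middle along and across, underside within 3 mm of the seat top, dial up within 7 deg, lug line within 17 deg of square across the tray, at rest, let go (((x of cushion_yellow in the frame of waiting_rack between 0.08 and 0.1 m and x of head_white in the frame of carry_tray between 0.08 and 0.1 m) or (x of cushion_yellow in the frame of waiting_rack between 0.02 and 0.04 m and x of head_white in the frame of carry_tray between 0.02 and 0.04 m) or (x of cushion_yellow in the frame of waiting_rack between -0.04 and -0.02 m and x of head_white in the frame of carry_tray between -0.04 and -0.02 m) or (x of cushion_yellow in the frame of waiting_rack between -0.1 and -0.08 m and x of head_white in the frame of carry_tray between -0.1 and -0.08 m)) and y of head_white in the frame of carry_tray between -0.01 and 0.01 m and z of head_white in the frame of carry_tray between 0.013 and 0.019 m and angle between each of head_white, head_blue, head_black, head_red's own z axis and vertical below 0.12 rad and angle between the y axis of each of head_white, head_blue, head_black, head_red and the y axis of carry_tray, either way round below 0.3 rad and linear speed of each of head_white, head_blue, head_black, head_red below 0.02 m/s and angular speed of each of head_white, head_blue, head_black, head_red below 0.2 rad/s and contact force between the fingers and head_white below 0.05 N and ((x of cushion_green in the frame of waiting_rack between 0.08 and 0.1 m and x of head_blue in the frame of carry_tray between 0.08 and 0.1 m) or (x of cushion_green in the frame of waiting_rack between 0.02 and 0.04 m and x of head_blue in the frame of carry_tray between 0.02 and 0.04 m) or (x of cushion_green in the frame of waiting_rack between -0.04 and -0.02 m and x of head_blue in the frame of carry_tray between -0.04 and -0.02 m) or (x of cushion_green in the frame of waiting_rack between -0.1 and -0.08 m and x of head_blue in the frame of carry_tray between -0.1 and -0.08 m)) and y of head_blue in the frame of carry_tray between -0.01 and 0.01 m and z of head_blue in the frame of carry_tray between 0.013 and 0.019 m and contact force between the fingers and head_blue below 0.05 N and ((x of cushion_orange in the frame of waiting_rack between 0.08 and 0.1 m and x of head_black in the frame of carry_tray between 0.08 and 0.1 m) or (x of cushion_orange in the frame of waiting_rack between 0.02 and 0.04 m and x of head_black in the frame of carry_tray between 0.02 and 0.04 m) or (x of cushion_orange in the frame of waiting_rack between -0.04 and -0.02 m and x of head_black in the frame of carry_tray between -0.04 and -0.02 m) or (x of cushion_orange in the frame of waiting_rack between -0.1 and -0.08 m and x of head_black in the frame of carry_tray between -0.1 and -0.08 m)) and y of head_black in the frame of carry_tray between -0.01 and 0.01 m and z of head_black in the frame of carry_tray between 0.013 and 0.019 m and contact force between the fingers and head_black below 0.05 N and ((x of cushion_purple in the frame of waiting_rack between 0.08 and 0.1 m and x of head_red in the frame of carry_tray between 0.08 and 0.1 m) or (x of cushion_purple in the frame of waiting_rack between 0.02 and 0.04 m and x of head_red in the frame of carry_tray between 0.02 and 0.04 m) or (x of cushion_purple in the frame of waiting_rack between -0.04 and -0.02 m and x of head_red in the frame of carry_tray between -0.04 and -0.02 m) or (x of cushion_purple in the frame of waiting_rack between -0.1 and -0.08 m and x of head_red in the frame of carry_tray between -0.1 and -0.08 m)) and y of head_red in the frame of carry_tray between -0.01 and 0.01 m and z of head_red in the frame of carry_tray between 0.013 and 0.019 m and contact force between the fingers and head_red below 0.05 N); the robot touches nothing.
It fails at once if the white-dial watch head is dropped or flung (faster than 0.55 m/s, a free fall of some 15 mm, while the fingers do not hold it) (linear speed of head_white above 0.55 m/s and contact force between the fingers and head_white below 0.05 N).
It fails at once if the blue-dial watch head is dropped or flung (faster than 0.55 m/s, a free fall of some 15 mm, while the fingers do not hold it) (linear speed of head_blue above 0.55 m/s and contact force between the fingers and head_blue below 0.05 N).
It fails at once if the black-dial watch head is dropped or flung (faster than 0.55 m/s, a free fall of some 15 mm, while the fingers do not hold it) (linear speed of head_black above 0.55 m/s and contact force between the fingers and head_black below 0.05 N).
It fails at once if the red-dial watch head is dropped or flung (faster than 0.55 m/s, a free fall of some 15 mm, while the fingers do not hold it) (linear speed of head_red above 0.55 m/s and contact force between the fingers and head_red below 0.05 N).
It also fails if it takes over 96 s, if anything falls off the work surface, if the arm or the gripper's body presses on something with over 40 N, if the wrist force passes 120 N, or if a joint passes its speed limit or range.

ROBOT

A 6-joint arm with a two-finger parallel gripper is mounted at the origin on the work surface. World frame = base frame: x ahead of the robot, y to its left, z up, the work surface at z = 0. Lengths are in m, angles in rad, forces in N, time in s.
With the tool pointing down it reaches from about 0.375 to 0.75 m from the base axis. Payload 9 kg.
Tool frame: the origin (TCP) lies at the very end of the fingers, on their centre line; the grasp point (between the pads) lies arm.grip_depth behind it (arm.grip_depth is the distance from the TCP to the grasp point, in m); z points along the fingers, y is the line along which they close (so a half turn about z gives the same grasp; the last joint's range is limited). The gripper opens to 85 mm and grips with 20 to 120 N. Pads are 22 mm wide; open, the fingers measure 114 mm over their backs; the gripper's body (76 mm by 85 mm) begins 54 mm behind the grasp point. The pads swing forward as they close: fully open they stand 13 mm farther back than shut.
Start: joints at [-1.341, 0.104, 0.097, 1.564, 0, 1.353], TCP at [0.26, -0.541, 0.231] pointing down, gripper open.
Joint ranges: [-2.99, 2.99], [-0.84, 1.86], [-1.1, 1.16], [-1.84, 2.11], [-1.51, 1.56], [-3.14, 3.14]. Speed limits (rad/s): [2.22, 2.22, 2.57, 3.14, 3.14, 3.14].

INTERFACE

Orientations are given as [roll, pitch, yaw] about the fixed x, y, z axes, in that order (R = Rz(yaw) Ry(pitch) Rx(roll)).
In Python, from plant import arm, viewer, workorder, models gives the robot as it stands. The module is installed in compiled form; this text tells all that it offers.
- The arm moves only by the tool drive_tool, never from a script. Its argument "steps" is a list that holds one entry, the list of rows, each a list of 5 numbers: the closure, from -1 (fully open) to 1 (shut), then the shift along the tool's x, y, z normalised to -1 to 1, where 1 is 0.2 m, then the turn about the tool's z normalised to -1 to 1, where 1 is 2 pi rad. In form: [[[claw, tx, ty, tz, roll], ...]]. A call has exactly 5 rows; each row shifts and turns the commanded pose from where the row before left it, along the tool's axes as they then stand; what a row does not reach is not made up. A row lasts 1/8 s, in which the tool goes at most 62.5 mm and 10.7 degrees, less where a joint would pass 70% of its speed; a pose out of reach is approached as far as the arm can. A call with a number of a shift or a turn outside -1 to 1 is refused whole. A call with a gripper value outside its range is refused whole. The fingers move at their own pace and stop on an object; the grip force is fixed at half the most. Time passes only in rows, so rows that do not move let the fingers close, or fill a call up. It gives the time, the measured TCP pose, the force, the opening and the grip force at its end, in the units of the state.
- arm.read_state(): the state, without advancing time (a new reading comes with each control period).
- viewer.get_image(name): name is "scene" or "top" or "wrist"; returns (picture, depth): 384x512x3 uint8, blue, green, red; 384x512 float32, m along the optical axis (not along the pixel's ray), 0 where there is no reading.
- viewer.camera_info(name): a dict with "mtx" (3x3 intrinsics, pixels), "rvec" (rotation vector, rad) and "tvec" (3), from world to camera coordinates, as OpenCV has them. Camera axes: x right, y down, z forward; pixel columns grow to the right and rows downward; lengths in m; the calibration is good to about 2 mm. A picture is of the moment at which its call begins: read the wrist's pose just before it. camera_info takes no time and is no camera call; for the wrist camera it gives the pose at the moment of the call.
- workorder.finish_job(): hands the job in; it is judged then, once.
Trained networks look in the newest picture that a camera, given by its name, has taken for a name from the list of things; names that differ only in an ending like _2 or _b are one class to them, and where a whole thing is asked for, a point or a joint stands for the part that bears it (a point fixed in the world has none). Each returns a list of dicts, best first, with "score" (0 to 1); they miss things now and then, are a little off and sometimes report something else, mostly with a low value. They report only what shows in the picture. A call takes as long as a camera call.
- models.find_in(camera, target): "location" ([x, y, z] in m, in the coordinates of the camera as it stood for that picture, good to about 4 mm: the middle of the surface that is visible of it).
- models.regions_of(camera, target): "mask" (384x512 bool, what is visible of it).
- models.tip_of(camera, target): "location" ([x, y, z] in m, in the coordinates of the camera as it stood for that picture, good to about 4 mm: a listed point, or the origin of a listed thing).
The state is a dict: "time_s": time; "joint_pos": joint angles; "dq": joint speeds; "effort": joint torques, N m; "eef_pos": TCP position; "eef_rot": TCP orientation; "wrist_force": force on the tool from outside, world axes, zero at the start; "torque": the same for the moment, N m; "finger_gap": finger opening in m; "finger_force": force on a finger pad.
Only numpy, scipy, OpenCV 4.12 (cv2) and the standard library are available. Lean on these libraries where they do the work, as an engineer would, in place of code of your own. Each camera call takes 0.05 s, during which the arm holds its last target. There are 200 camera calls.

## Working session

There is one attempt and no reset: what is moved stays moved. The work goes in short steps, Python scripts to look and compute and a tool call to move; the robot and the scene stay as the last step left them, time stands still between calls to the robot, and variables do not carry over. Pictures are saved under pics/ and viewed, at most 14 in all, crops included, and the job is handed in when it is done.

Besides the shell and the picture viewer there is one more tool, called after "Emit:" in YAML: its name, and indented under it one key for each argument. drive_tool: Moves the arm, as the interface text tells. Scaled input: -1 to 1 covers 0.2 m each way for a shift and 2 pi rad each way for a turn. Its arguments: {"type":"object","properties":{"steps":{"type":"array","items":{"type":"array","items":{"type":"array","items":{"type":"number"}}}}},"required":["steps"]}

```bash
mkdir -p pics; cat > h.py <<'E'
import numpy as np, cv2
from plant import arm, viewer, workorder, models
def cam(n):
    c=viewer.camera_info(n); R=cv2.Rodrigues(np.array(c['rvec'],float))[0]
    return np.array(c['mtx'],float),R,np.array(c['tvec'],float).ravel()
def toworld(n,p,c=None):
    K,R,t=c or cam(n); return R.T@(np.array(p)-t)
def pix2w(n,u,v,z,c=None):
    K,R,t=c or cam(n); d=R.T@np.linalg.solve(K,[u,v,1]); o=-R.T@t
    return o+d*(z-o[2])/d[2]
def w2pix(n,p,c=None):
    K,R,t=c or cam(n); q=K@(R@np.array(p)+t); return q[:2]/q[2]
def depth2w(n,dep,c=None):
    K,R,t=c or cam(n); v,u=np.mgrid[:dep.shape[0],:dep.shape[1]]
    P=np.stack([(u-K[0,2])/K[0,0]*dep,(v-K[1,2])/K[1,1]*dep,dep],-1)
    return (P-t)@R
E
python3 - <<'E'
from h import *
s=arm.read_state(); print(s, arm.grip_depth)
for n in ("top","scene"):
    im,d=viewer.get_image(n); cv2.imwrite(f'pics/{n}0.png',im); np.savez(f'{n}0.npz',im=im,d=d)
    print(n,cam(n))
    for t in ['waiting_rack','carry_tray','head_white','head_blue','head_black','head_red','cushion_yellow','cushion_green','cushion_orange','cushion_purple']:
        r=models.tip_of(n,t); print(t,[(round(x['score'],2),toworld(n,x['location']).round(4)) for x in r[:2]])
E
```

```text
{'time_s': 0.0, 'joint_pos': array([-1.34072016e+00,  1.04684815e-01,  9.64491097e-02,  1.56388003e+00,
       -9.22282855e-06,  1.35312504e+00]), 'dq': array([-0.00083335,  0.00134635,  0.00086611,  0.00170632,  0.00042548,
        0.00096602]), 'effort': array([-2.40217241e-04, -5.56930590e+01,  5.03649867e+01,  1.69536530e-02,
       -3.62407300e-04,  8.60058904e-07]), 'eef_pos': array([ 0.25970577, -0.54051374,  0.2305197 ]), 'eef_rot': array([-3.14030239e+00, -2.75928638e-04,  4.47747278e-01]), 'wrist_force': array([-0.82135089, -0.77025274, -0.3909583 ]), 'torque': array([-0.01484418,  0.00840989, -0.04169196]), 'finger_force': 0.0, 'finger_gap': 0.0856263022590909} 0.0187
top (array([[351.00740761,   0.        , 251.15217811],
       [  0.        , 351.00740761, 192.22252985],
       [  0.        ,   0.        ,   1.        ]]), array([[ 0.02711118, -0.9993842 , -0.02227563],
       [-0.99413512, -0.02462161, -0.10530498],
       [ 0.10469167,  0.02499993, -0.99419045]]), array([-0.00558018,  0.5233347 ,  0.87923209]))
waiting_rack [(0.65, array([ 0.5488, -0.205 , -0.0018]))]

[... 1001 characters left out ...]
)
waiting_rack [(0.59, array([ 0.542 , -0.205 ,  0.0011]))]
carry_tray [(0.56, array([0.5241, 0.2367, 0.0047]))]
head_white [(0.81, array([ 0.5165, -0.2914,  0.0238]))]
head_blue [(0.58, array([ 0.5535, -0.1158,  0.0287])), (0.18, array([ 0.5473, -0.1731,  0.0087]))]
head_black [(0.57, array([ 0.5517, -0.1724,  0.0275])), (0.25, array([0.5248, 0.2352, 0.004 ]))]
head_red [(0.64, array([ 0.5401, -0.2345,  0.0309]))]
cushion_yellow [(0.8, array([ 0.5202, -0.2904,  0.0081])), (0.39, array([ 0.5344, -0.2347,  0.0102]))]
cushion_green [(0.74, array([ 0.5582, -0.1159,  0.0116]))]
cushion_orange [(0.79, array([ 0.5471, -0.1748,  0.0103]))]
cushion_purple [(0.85, array([ 0.5355, -0.2345,  0.0146]))]
```

View pics/top0.png

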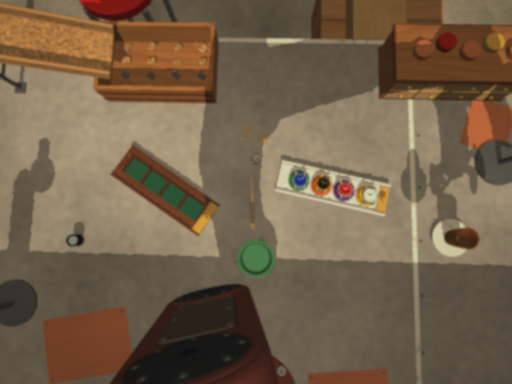

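```bash
python3 - <<'E'
from h import *
im=np.load('scene0.npz')['im']; cv2.imwrite('pics/s0.png',cv2.resize(im,(800,600),interpolation=cv2.INTER_CUBIC))
E
```

```text
(no output)
```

View pics/s0.png

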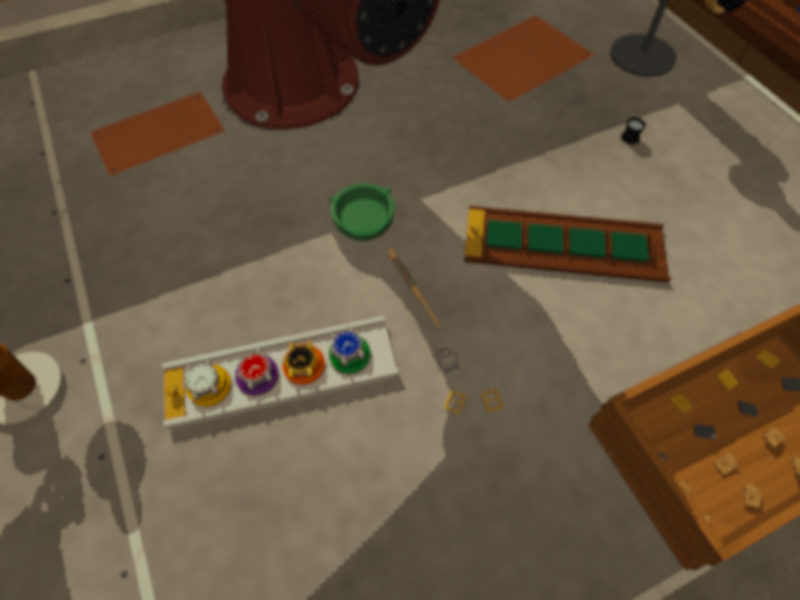

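The top view shows the rack on the right: brass end at (383,200), then white (369,194), red (345,188), black (321,182) and blue (299,178). The tray is on the left with its brass end at (204,217) and seats from (195,207) to (133,168). The scene view gives the same order.

```bash
python3 - <<'E'
from h import *
K,R,t=cam('wrist'); s=arm.read_state()
Rt=cv2.Rodrigues(np.zeros(3))[0]
y=s['eef_rot'][2]; T=np.array([[np.cos(y),np.sin(y),0],[np.sin(y),-np.cos(y),0],[0,0,-1]])
print(K,'cam in tool',T.T@(-R.T@t-s['eef_pos']),'axes',(R@T).round(3))
cs={n:cam(n) for n in('top','scene')}
# tray seats: green blobs in both views, triangulate
out={}
for n in cs:
    im=np.load(n+'0.npz')['im']; hsv=cv2.cvtColor(im,cv2.COLOR_BGR2HSV)
    m=((hsv[...,0]>60)&(hsv[...,0]<95)&(hsv[...,1]>110)).astype(np.uint8)
    N,_,st,ce=cv2.connectedComponentsWithStats(m)
    out[n]=[(st[i,4],ce[i].round(1)) for i in range(1,N) if st[i,4]>40]; print(n,out[n])
    for c in out[n]: print(pix2w(n,*c[1],0.016,cs[n]).round(4))
E
```

```text
[[301.71357196   0.         258.86537762]
 [  0.         301.71357196 192.89382645]
 [  0.           0.           1.        ]] cam in tool [ 0.06679109  0.00027116 -0.14248204] axes [[-0.     1.     0.001]
 [-0.966  0.    -0.257]
 [-0.257 -0.001  0.966]]
top [(np.int32(232), array([136.3, 169.6])), (np.int32(240), array([154.5, 182.4])), (np.int32(245), array([172.8, 195. ])), (np.int32(248), array([191.3, 207.9]))]
[0.5773 0.3147 0.016 ]
[0.5443 0.2642 0.016 ]
[0.5121 0.214  0.016 ]
[0.4794 0.1636 0.016 ]
scene [(np.int32(140), array([235.2, 145.8])), (np.int32(311), array([322.3, 150. ])), (np.int32(320), array([348.8, 152.5])), (np.int32(337), array([375.5, 155.1])), (np.int32(330), array([402.6, 157.8])), (np.int32(135), array([224.9, 231.9]))]
[ 0.3812 -0.0128  0.016 ]
[0.4792 0.1621 0.016 ]
[0.5116 0.2127 0.016 ]
[0.5441 0.2631 0.016 ]
[0.5768 0.3135 0.016 ]
[ 0.5722 -0.1182  0.016 ]
```

```bash
cat >> h.py <<'E'
def plan(xyz,yaw,n,start=None,claw=-1):
    """n equal rows from the present pose to xyz,yaw; prints rows (claw,tx,ty,tz,roll)"""
    s=arm.read_state(); p,y0=(s['eef_pos'],s['eef_rot'][2]) if start is None else start
    dy=(yaw-y0+np.pi)%(2*np.pi)-np.pi; d=(np.array(xyz)-p)/n
    for i in range(n):
        y=y0+dy*i/n; T=np.array([[np.cos(y),np.sin(y),0],[np.sin(y),-np.cos(y),0],[0,0,-1]])
        q=T.T@d/0.2; print([claw]+[float(round(v,3)) for v in q]+[float(round(-dy/n/(2*np.pi),4))])
    print('from',np.round(p,4),round(y0,4),'t',s['time_s'],'step mm',np.linalg.norm(d)*1e3,'deg',np.degrees(dy/n))
E
python3 -c "
from h import *
plan([.545,-.205,.235],1.367,10)"
```

```text
[-1, 0.201, -0.09, -0.002, -0.0146]
[-1, 0.209, -0.071, -0.002, -0.0146]
[-1, 0.214, -0.051, -0.002, -0.0146]
[-1, 0.218, -0.031, -0.002, -0.0146]
[-1, 0.22, -0.011, -0.002, -0.0146]
[-1, 0.22, 0.009, -0.002, -0.0146]
[-1, 0.218, 0.029, -0.002, -0.0146]
[-1, 0.215, 0.049, -0.002, -0.0146]
[-1, 0.209, 0.069, -0.002, -0.0146]
[-1, 0.202, 0.087, -0.002, -0.0146]
from [ 0.2598 -0.5409  0.2313] 0.4478 t 1.1 step mm 44.06297552357816 deg 5.266839212397184
```

Emit:
drive_tool:
  steps:
    - [[-1, 0.201, -0.09, 0, -0.0146], [-1, 0.209, -0.07, 0, -0.0146], [-1, 0.214, -0.05, 0, -0.0146], [-1, 0.218, -0.03, 0, -0.0146], [-1, 0.22, -0.01, 0, -0.0146]]

```text
time_s: 1.72
eef_pos: [0.4038, -0.3726, 0.2315]
eef_rot: [3.141, 0.0, 0.909]
wrist_force: [0.3, 0.0, 0.2]
finger_gap: 0.085
finger_force: 0.0
```

Emit:
drive_tool:
  steps:
    - [[-1, 0.22, 0.01, 0, -0.0146], [-1, 0.218, 0.03, 0, -0.0146], [-1, 0.215, 0.05, 0, -0.0146], [-1, 0.209, 0.07, 0, -0.0146], [-1, 0.202, 0.087, 0, -0.0146]]

```text
time_s: 2.35
eef_pos: [0.5473, -0.2053, 0.2314]
eef_rot: [3.141, 0.0, 1.368]
wrist_force: [-0.6, -0.7, -0.8]
finger_gap: 0.0857
finger_force: 0.0
```

Arrived as planned. I'll look through the wrist camera.

```bash
python3 - <<'E'
from h import *
c=cam('wrist'); im,d=viewer.get_image('wrist'); np.savez('w1.npz',im=im,d=d,K=c[0],R=c[1],t=c[2])
cv2.imwrite('pics/w1.png',cv2.resize(im,(800,600),interpolation=cv2.INTER_CUBIC))
for t in ['waiting_rack','head_white','head_blue','head_black','head_red','cushion_yellow','cushion_green','cushion_orange','cushion_purple']:
    r=models.tip_of('wrist',t); print(t,[(round(x['score'],2),toworld('wrist',x['location'],c).round(4),w2pix('wrist',toworld('wrist',x['location'],c),c).round(0)) for x in r[:1]])
E
```

```text
waiting_rack [(0.92, array([ 5.413e-01, -1.976e-01, -3.000e-04]), array([252., 162.]))]
head_white [(0.73, array([ 0.5212, -0.2897,  0.0283]), array([251., 241.]))]
head_blue []
head_black [(0.73, array([ 0.5522, -0.1757,  0.0241]), array([256., 145.]))]
head_red [(0.55, array([ 0.5634, -0.1159,  0.0075]), array([255.,  90.]))]
cushion_yellow [(0.55, array([ 0.522 , -0.2905,  0.008 ]), array([252., 235.]))]
cushion_green [(0.74, array([ 0.5649, -0.1161,  0.0049]), array([257.,  90.]))]
cushion_orange [(0.83, array([ 0.5463, -0.1719,  0.0092]), array([251., 142.]))]
cushion_purple []
```

View pics/w1.png

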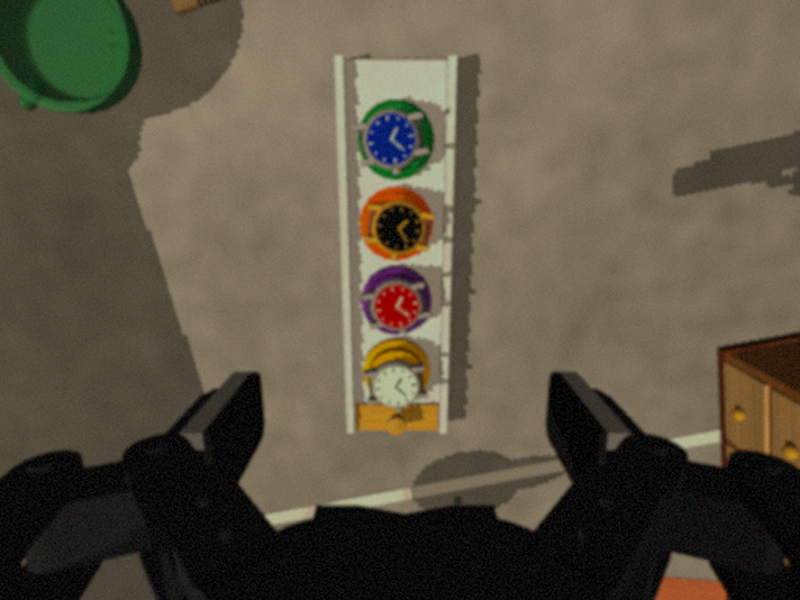

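```bash
cat >> h.py <<'E'
def rect(im,c,cx,cy,ang,z,size=0.07,px=300):
    """orthographic patch: image right = dir ang, image up = ang+90deg, at plane z"""
    g=(np.arange(px)+.5)/px*size-size/2; X,Y=np.meshgrid(g,-g)
    P=np.stack([cx+X*np.cos(ang)-Y*np.sin(ang),cy+X*np.sin(ang)+Y*np.cos(ang),np.full_like(X,z)],-1)
    K,R,t=c; q=(P@R.T+t)@K.T; q=(q[...,:2]/q[...,2:]).astype(np.float32)
    return cv2.remap(im,q,None,cv2.INTER_CUBIC)
E
python3 - <<'E'
from h import *
w=np.load('w1.npz'); im=w['im']; c=(w['K'],w['R'],w['t'])
h=cv2.cvtColor(im,cv2.COLOR_BGR2HSV); H,S,V=[h[...,i].astype(int) for i in range(3)]
guess=dict(white=(.5205,-.290),red=(.538,-.232),black=(.551,-.174),blue=(.562,-.116))
m=dict(white=(S<60)&(V>120),red=((H<6)|(H>172))&(S>150),black=(V<60),blue=(H>105)&(H<128)&(S>130))
tiles=[]
for k,g in guess.items():
    u0=w2pix('wrist',[*g,.038],c); v,u=np.mgrid[:384,:512]
    near=np.hypot(u-u0[0],v-u0[1])<(22 if k!='white' else 16)
    ys,xs=np.nonzero(m[k]&near); p=pix2w('wrist',xs.mean(),ys.mean(),.038,c)
    print(k,len(xs),xs.mean().round(1),ys.mean().round(1),p.round(4))
    tiles.append(rect(im,c,p[0],p[1],-1.775,.0375))
t=np.vstack([np.hstack(tiles[:2]),np.hstack(tiles[2:])])
for i in range(0,600,300):
    for j in range(0,600,300): cv2.drawMarker(t,(i+150,j+150),(0,255,0),0,8)
cv2.imwrite('pics/r1.png',t)
P=depth2w('wrist',w['d'],c)
for k,g in guess.items():
    n=np.hypot(P[...,0]-g[0],P[...,1]-g[1])<.012; print(k,np.percentile(P[n][:,2],[10,50,90]).round(4))
E
```

```text
white 598 251.8 246.4 [ 0.5225 -0.2923  0.038 ]
red 558 253.4 195.6 [ 0.5375 -0.2305  0.038 ]
black 508 254.4 145.4 [ 0.5504 -0.1743  0.038 ]
blue 602 249.7 88.5 [ 0.5578 -0.115   0.038 ]
white [0.0373 0.0382 0.0391]
red [0.0374 0.0383 0.0393]
black [0.0375 0.0387 0.3309]
blue [0.0374 0.0385 0.0395]
```

View pics/r1.png

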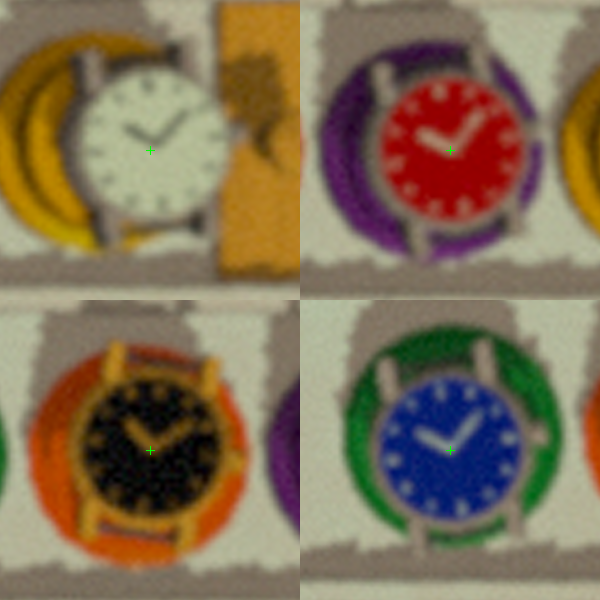

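The rectified tiles show all four heads dial up. Their lug lines tilt from the rack's y by about +6° (white), +11.5° (red), -8° (black) and +10° (blue). I'll hover over the white head and check it close up.

```bash
python3 -c "
from h import *
plan([.5225,-.2923,.08],1.470,5)"
```

```text
[-1, -0.088, -0.005, 0.151, -0.0034]
[-1, -0.088, -0.007, 0.151, -0.0034]
[-1, -0.088, -0.009, 0.151, -0.0034]
[-1, -0.088, -0.011, 0.151, -0.0034]
[-1, -0.087, -0.013, 0.151, -0.0034]
from [ 0.546  -0.2073  0.2314] 1.3636 t 2.85 step mm 35.04373458644111 deg 1.2196649024015898
```

Emit:
drive_tool:
  steps:
    - [[-1, -0.088, -0.005, 0.151, -0.0034], [-1, -0.088, -0.007, 0.151, -0.0034], [-1, -0.088, -0.009, 0.151, -0.0034], [-1, -0.088, -0.011, 0.151, -0.0034], [-1, -0.087, -0.013, 0.151, -0.0034]]

```text
time_s: 3.48
eef_pos: [0.5227, -0.2928, 0.0795]
eef_rot: [3.141, 0.0, 1.472]
wrist_force: [0.0, 0.5, -0.3]
finger_gap: 0.0852
finger_force: 0.0
```

```bash
cat > look.py <<'E'
from h import *
import sys
tag=sys.argv[1]
s=arm.read_state(); c=cam('wrist'); im,d=viewer.get_image('wrist'); np.savez(tag+'.npz',im=im,d=d,K=c[0],R=c[1],t=c[2])
p=s['eef_pos']; y=s['eef_rot'][2]; print(p.round(4),round(y,4),s['time_s'])
# patch at lug-top height, right = tool x, up = -tool y; centre = TCP
z=float(sys.argv[2])
t=rect(im,c,p[0],p[1],y,z,.07,560)
cv2.drawMarker(t,(280,280),(0,255,0),0,16)
cv2.imwrite(f'pics/{tag}.png',t)
E
python3 look.py w2 .0375
```

```text
[ 0.5227 -0.2928  0.0795] 1.4716 3.475
```

View pics/w2.png

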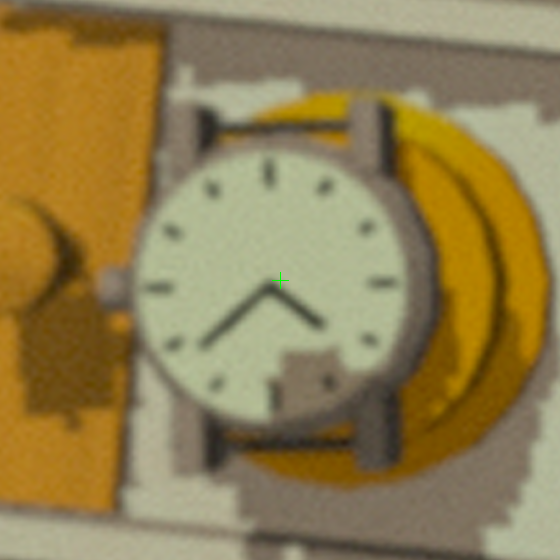

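Emit:
drive_tool:
  steps:
    - [[-1, -0.005, 0.003, 0.1, 0], [-1, 0, 0, 0.1, 0], [-1, 0, 0, 0.05, 0], [-1, 0, 0, 0.0225, 0], [1, 0, 0, 0, 0]]

```text
time_s: 4.15
eef_pos: [0.524, -0.2927, 0.026]
eef_rot: [3.141, 0.0, 1.472]
wrist_force: [0.2, -0.5, 0.4]
finger_gap: 0.07
finger_force: 0.0
```

Emit:
drive_tool:
  steps:
    - [[1, 0, 0, 0, 0], [1, 0, 0, 0, 0], [1, 0, 0, 0, 0], [1, 0, 0, 0, 0], [1, 0, 0, 0, 0]]

```text
time_s: 4.78
eef_pos: [0.5245, -0.2933, 0.027]
eef_rot: [3.14, 0.001, 1.472]
wrist_force: [0.9, 0.5, 6.5]
finger_gap: 0.045
finger_force: 61.9
```

Emit:
drive_tool:
  steps:
    - [[1, 0, 0, -0.03, 0], [1, 0, 0, -0.1, 0], [1, 0, 0, -0.15, 0], [1, 0, 0, -0.1, 0], [1, 0, 0, -0.02, 0]]

```text
time_s: 5.4
eef_pos: [0.5247, -0.2935, 0.108]
eef_rot: [3.139, 0.002, 1.472]
wrist_force: [0.2, -0.5, -1.4]
finger_gap: 0.0451
finger_force: 61.4
```

```bash
python3 - <<'E'
from h import *
s=arm.read_state(); p=s['eef_pos']; y=s['eef_rot'][2]; print(p,y,s['finger_gap'],s['finger_force'])
c=cam('wrist'); im,d=viewer.get_image('wrist')
P=depth2w('wrist',d,c)
a=rect(im,c,p[0],p[1],y,p[2]+.013,.07,560)
cv2.drawMarker(a,(280,280),(0,255,0),0,16); cv2.imwrite('pics/g1.png',a)
n=np.hypot(P[...,0]-p[0],P[...,1]-p[1])<.014; Q=P[n]; Q=Q[np.abs(Q[:,2]-p[2])<.04]
A=np.c_[Q[:,:2]-p[:2],np.ones(len(Q))]; k=np.linalg.lstsq(A,Q[:,2],rcond=None)[0]; print('dial plane slope',k[:2],'z rel TCP',k[2]-p[2])
plan([.4793,.1629,.115],.997,10,claw=1)
E
```

```text
[ 0.52466325 -0.29354894  0.10802755] 1.4719427559183789 0.045123013788758756 61.39093279838562
dial plane slope [0.00587865 0.00041503] z rel TCP 0.011361849211365432
[1, 0.225, -0.045, -0.004, 0.0076]
[1, 0.222, -0.056, -0.004, 0.0076]
[1, 0.219, -0.066, -0.004, 0.0076]
[1, 0.216, -0.076, -0.004, 0.0076]
[1, 0.212, -0.087, -0.004, 0.0076]
[1, 0.208, -0.097, -0.004, 0.0076]
[1, 0.203, -0.106, -0.004, 0.0076]
[1, 0.198, -0.116, -0.004, 0.0076]
[1, 0.192, -0.125, -0.004, 0.0076]
[1, 0.186, -0.134, -0.004, 0.0076]
from [ 0.5243 -0.2932  0.1072] 1.472 t 5.45 step mm 45.84156836545019 deg -2.7215479733361736
```

View pics/g1.png

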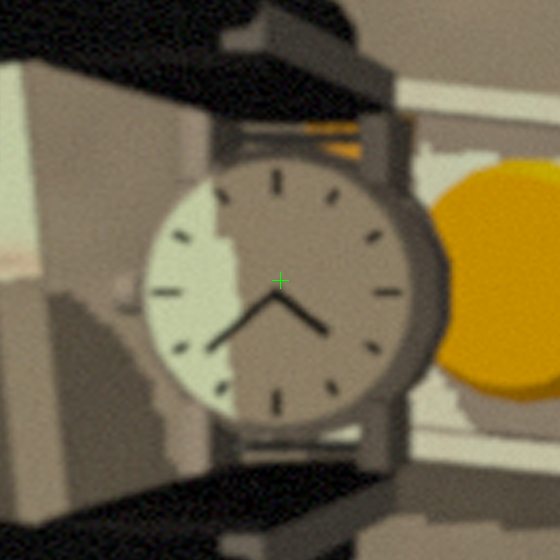

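The head is held level, its underside about 1.4 mm above the TCP. Now I'll carry it to seat 1.

Emit:
drive_tool:
  steps:
    - [[1, 0.225, -0.045, 0, 0.0076], [1, 0.222, -0.056, 0, 0.0076], [1, 0.219, -0.066, 0, 0.0076], [1, 0.216, -0.076, 0, 0.0076], [1, 0.212, -0.087, 0, 0.0076]]

```text
time_s: 6.08
eef_pos: [0.5003, -0.0632, 0.1046]
eef_rot: [-3.14, -0.0, 1.231]
wrist_force: [-0.0, 0.7, -0.7]
finger_gap: 0.0448
finger_force: 61.5
```

Emit:
drive_tool:
  steps:
    - [[1, 0.208, -0.097, 0, 0.0076], [1, 0.203, -0.106, 0, 0.0076], [1, 0.198, -0.116, 0, 0.0076], [1, 0.192, -0.125, 0, 0.0076], [1, 0.186, -0.134, 0, 0.0076]]

```text
time_s: 6.7
eef_pos: [0.4781, 0.1648, 0.1047]
eef_rot: [-3.141, 0.001, 0.993]
wrist_force: [-0.3, 0.3, -0.3]
finger_gap: 0.045
finger_force: 61.5
```

```bash
python3 - <<'E'
from h import *
s=arm.read_state(); p=s['eef_pos']; y=s['eef_rot'][2]; print(p.round(4),y.round(4),s['finger_gap'],s['finger_force'],s['time_s'])
c=cam('wrist'); im,d=viewer.get_image('wrist'); np.savez('t1.npz',im=im,d=d,K=c[0],R=c[1],t=c[2])
a=rect(im,c,.5282,.2385,-2.145,.016,.32,640)[180:460]
for x in (-.09,-.03,.03,.09): cv2.drawMarker(a,(int(320+x*2000),140),(0,0,255),0,14)
cv2.imwrite('pics/t1.png',a)
P=depth2w('wrist',d,c)
for q in [(.5119,.2133),(.5442,.2637),(.5771,.3141)]:
    n=np.hypot(P[...,0]-q[0],P[...,1]-q[1])<.014; print(np.percentile(P[n][:,2],[20,50,80]).round(4),n.sum())
h=cv2.cvtColor(im,cv2.COLOR_BGR2HSV); m=((h[...,0]>60)&(h[...,0]<95)&(h[...,1]>110)).astype(np.uint8)
N,_,st,ce=cv2.connectedComponentsWithStats(m)
for i in range(1,N):
    if st[i,4]>300: print(st[i],ce[i].round(1),pix2w('wrist',*ce[i],.016,c).round(4))
E
```

```text
[0.4781 0.1648 0.1047] 0.9928 0.04499988981519269 61.47130250930786 6.7
[0.0155 0.0166 0.2471] 1933
[0.0153 0.0159 0.0165] 1392Traceback (most recent call last):
  File "<stdin>", line 9, in <module>
    return _quantile_unchecked(
        a, q, axis, out, overwrite_input, method, keepdims, weights)
    return _ureduce(a,
                    func=_quantile_ureduce_func,
    ...<5 lines>...
                    overwrite_input=overwrite_input,
                    method=method)
    r = func(a, **kwargs)
    result = _quantile(arr,
                       quantiles=q,
    ...<2 lines>...
                       out=out,
                       weights=wgt)
    slices_having_nans = np.isnan(arr[-1, ...])
                                  ~~~^^^^^^^^^
IndexError: index -1 is out of bounds for axis 0 with size 0
```

View pics/t1.png

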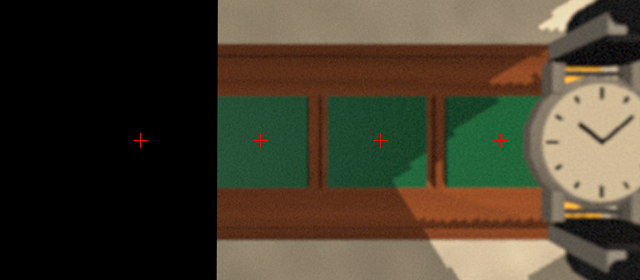

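The wrist view agrees with the earlier seat positions to about 1 mm: seats line up with the markers at (260,141), (380,141) and (500,141), tops near 16 mm. Lowering now.

Emit:
drive_tool:
  steps:
    - [[1, 0, 0, 0.15, 0], [1, 0, 0, 0.15, 0], [1, 0, 0, 0.08, 0], [1, 0, 0, 0.04, 0], [1, 0, 0, 0.005, 0]]

```text
time_s: 7.38
eef_pos: [0.4791, 0.1632, 0.0208]
eef_rot: [-3.142, 0.0, 0.994]
wrist_force: [0.9, 0.1, -1.3]
finger_gap: 0.0453
finger_force: 61.5
```

Emit:
drive_tool:
  steps:
    - [[1, 0, 0, 0.01, 0], [1, 0, 0, 0.01, 0], [1, 0, 0, 0.005, 0], [1, 0, 0, 0.003, 0], [1, 0, 0, 0, 0]]

```text
time_s: 8.0
eef_pos: [0.4791, 0.1633, 0.0152]
eef_rot: [3.141, 0.0, 0.994]
wrist_force: [-0.3, -0.4, 0.1]
finger_gap: 0.045
finger_force: 61.5
```

Emit:
drive_tool:
  steps:
    - [[1, 0, 0, 0.005, 0], [1, 0, 0, 0, 0], [-1, 0, 0, 0, 0], [-1, 0, 0, 0, 0], [-1, 0, 0, 0, 0]]

```text
time_s: 8.62
eef_pos: [0.4791, 0.1633, 0.0141]
eef_rot: [3.142, 0.0, 0.994]
wrist_force: [0.5, 0.3, 0.0]
finger_gap: 0.0855
finger_force: 0.0
```

```bash
python3 -c "
from h import *
s=arm.read_state();p=s['eef_pos'];print(s['finger_gap'],s['wrist_force'],s['finger_force'])
plan(p+[0,0,.08],s['eef_rot'][2],2)
plan([.5375,-.2305,.10],-.204+1.571+.20,10,start=(p+np.array([0,0,.08]),s['eef_rot'][2]))"
```

```text
0.08546903189689016 [0.53227448 0.25594471 0.04013401] 0.0
[-1, 0.0, 0.0, -0.2, -0.0]
[-1, 0.0, 0.0, -0.2, -0.0]
from [0.4791 0.1633 0.0141] 0.9944 t 8.625 step mm 40.0 deg 0.0
[-1, -0.149, 0.132, -0.003, -0.0091]
[-1, -0.156, 0.123, -0.003, -0.0091]
[-1, -0.163, 0.114, -0.003, -0.0091]
[-1, -0.17, 0.104, -0.003, -0.0091]
[-1, -0.175, 0.094, -0.003, -0.0091]
[-1, -0.18, 0.084, -0.003, -0.0091]
[-1, -0.185, 0.074, -0.003, -0.0091]
[-1, -0.189, 0.063, -0.003, -0.0091]
[-1, -0.192, 0.052, -0.003, -0.0091]
[-1, -0.195, 0.041, -0.003, -0.0091]
from [0.4791 0.1633 0.0941] 0.9944 t 8.625 step mm 39.81517975831158 deg 3.28064445841548
```

Emit:
drive_tool:
  steps:
    - [[-1, 0, 0, -0.05, 0], [-1, 0, 0, -0.1, 0], [-1, 0, 0, -0.15, 0], [-1, 0, 0, -0.1, 0], [-1, 0, 0, 0, 0]]

```text
time_s: 9.25
eef_pos: [0.4805, 0.1635, 0.0963]
eef_rot: [3.139, -0.002, 0.994]
wrist_force: [0.7, 0.3, 0.4]
finger_gap: 0.0855
finger_force: 0.0
```

```bash
cat > traycheck.py <<'E'
from h import *
import sys
tag=sys.argv[1]
c=cam('wrist'); im,d=viewer.get_image('wrist')
a=rect(im,c,.5285,.239,-2.145,.026 if len(sys.argv)<3 else float(sys.argv[2]),.32,640)[180:460]
for x in (-.09,-.03,.03,.09): cv2.drawMarker(a,(int(320+x*2000),140),(0,0,255),0,14)
cv2.imwrite(f'pics/{tag}.png',a)
P=depth2w('wrist',d,c); e=np.array([np.cos(-2.145),np.sin(-2.145)])
for x in (-.09,-.03,.03,.09):
    q=np.array([.5285,.239])+x*e; n=np.hypot(P[...,0]-q[0],P[...,1]-q[1])<.012
    if n.sum()>50:
        Q=P[n]; A=np.c_[Q[:,:2]-q,np.ones(len(Q))]; k=np.linalg.lstsq(A,Q[:,2],rcond=None)[0]; print(x,'z',np.median(Q[:,2]).round(4),'slope',k[:2].round(3))
E
python3 traycheck.py t2
```

```text
-0.03 z 0.0159 slope [0.001 0.007]
0.03 z 0.0169 slope [9.003 8.561]
0.09 z 0.0265 slope [2.563 3.949]
```

View pics/t2.png

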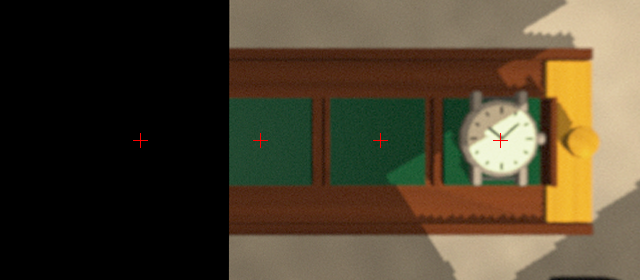

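White sits centred on seat 1 (dial at (500,138), marker (500,140)). Next is red.

Emit:
drive_tool:
  steps:
    - [[-1, -0.149, 0.132, 0, -0.0091], [-1, -0.156, 0.123, 0, -0.0091], [-1, -0.163, 0.114, 0, -0.0091], [-1, -0.17, 0.104, 0, -0.0091], [-1, -0.175, 0.094, 0, -0.0091]]

```text
time_s: 9.93
eef_pos: [0.5076, -0.0345, 0.0929]
eef_rot: [-3.14, -0.0, 1.282]
wrist_force: [1.1, 0.9, 0.1]
finger_gap: 0.0855
finger_force: 0.0
```

Emit:
drive_tool:
  steps:
    - [[-1, -0.18, 0.084, 0, -0.0091], [-1, -0.185, 0.074, 0, -0.0091], [-1, -0.189, 0.063, 0.03, -0.0091], [-1, -0.192, 0.052, 0.03, -0.0091], [-1, -0.195, 0.041, 0.03, -0.0091]]

```text
time_s: 10.55
eef_pos: [0.5366, -0.2312, 0.0746]
eef_rot: [-3.14, -0.001, 1.568]
wrist_force: [0.5, -0.3, 0.3]
finger_gap: 0.0853
finger_force: 0.0
```

```bash
cat > near.py <<'E'
from h import *
import sys
k=sys.argv[1]; s=arm.read_state(); p=s['eef_pos']; y=s['eef_rot'][2]
c=cam('wrist'); im,d=viewer.get_image('wrist'); cv2.imwrite(f'pics/near_{k}.png',rect(im,c,p[0],p[1],y,.0375,.07,560))
a=rect(im,c,p[0],p[1],y,.038,.08,400); h=cv2.cvtColor(a,cv2.COLOR_BGR2HSV); H,S,V=[h[...,i].astype(int) for i in range(3)]
m=dict(red=((H<6)|(H>172))&(S>150),black=(V<60),blue=(H>105)&(H<128)&(S>130))[k].astype(np.uint8)
m=cv2.morphologyEx(m,cv2.MORPH_CLOSE,np.ones((25,25)))
N,L,st,ce=cv2.connectedComponentsWithStats(m)
for i in range(1,N):
    if st[i,4]>800: print(st[i],'tool-frame offset mm x,y',((ce[i]-199.5)/5).round(2))
print(p.round(4),y.round(4),s['time_s'])
E
python3 near.py red
```

```text
[  118   121   167   165 21474] tool-frame offset mm x,y [0.24 0.72]
[ 0.5366 -0.2312  0.0746] 1.568 10.55
```

Emit:
drive_tool:
  steps:
    - [[-1, 0.001, 0.003, 0.08, 0], [-1, 0, 0, 0.08, 0], [-1, 0, 0, 0.05, 0], [-1, 0, 0, 0.032, 0], [1, 0, 0, 0, 0]]

```text
time_s: 11.22
eef_pos: [0.5376, -0.2297, 0.0274]
eef_rot: [-3.141, -0.0, 1.567]
wrist_force: [0.5, 0.4, -0.4]
finger_gap: 0.0696
finger_force: 0.0
```

Emit:
drive_tool:
  steps:
    - [[1, 0, 0, 0, 0], [1, 0, 0, 0, 0], [1, 0, 0, 0, 0], [1, 0, 0, 0, 0], [1, 0, 0, 0, 0]]

```text
time_s: 11.85
eef_pos: [0.5385, -0.2306, 0.0289]
eef_rot: [3.14, 0.001, 1.566]
wrist_force: [-0.4, 0.1, 6.3]
finger_gap: 0.0445
finger_force: 61.8
```

Emit:
drive_tool:
  steps:
    - [[1, 0, 0, -0.03, 0], [1, 0, 0, -0.1, 0], [1, 0, 0, -0.15, 0], [1, 0, 0, -0.1, 0], [1, 0, 0, -0.02, 0]]

```text
time_s: 12.48
eef_pos: [0.5387, -0.2308, 0.11]
eef_rot: [3.139, 0.002, 1.566]
wrist_force: [1.0, 0.8, -0.3]
finger_gap: 0.045
finger_force: 61.3
```

```bash
cat > held.py <<'E'
from h import *
import sys
s=arm.read_state(); p=s['eef_pos']; y=s['eef_rot'][2]; print(s['finger_gap'],s['finger_force'])
c=cam('wrist'); im,d=viewer.get_image('wrist'); P=depth2w('wrist',d,c)
n=np.hypot(P[...,0]-p[0],P[...,1]-p[1])<.014; Q=P[n]; Q=Q[np.abs(Q[:,2]-p[2]-.012)<.012]
A=np.c_[Q[:,:2]-p[:2],np.ones(len(Q))]; k=np.linalg.lstsq(A,Q[:,2],rcond=None)[0]; print('slope',k[:2].round(3),'underside rel TCP',(k[2]-p[2]-.01).round(4))
a=rect(im,c,p[0],p[1],y,p[2]+.011,.07,560); cv2.drawMarker(a,(280,280),(0,255,0),0,16); cv2.imwrite(f'pics/held_{sys.argv[1]}.png',a)
k=float(sys.argv[2]); e=np.array([np.cos(-2.145),np.sin(-2.145)]); t=np.array([.5285,.239])+k*e
print('target',t.round(4)); plan([*t,.105],.997,10,claw=1)
E
python3 held.py red .03
```

```text
0.04497233469731114 61.269235610961914
slope [ 0.005 -0.   ] underside rel TCP -0.0006
target [0.5122 0.2138]
[1, 0.222, -0.014, 0.002, 0.0091]
[1, 0.221, -0.027, 0.002, 0.0091]
[1, 0.219, -0.039, 0.002, 0.0091]
[1, 0.217, -0.052, 0.002, 0.0091]
[1, 0.213, -0.064, 0.002, 0.0091]
[1, 0.209, -0.076, 0.002, 0.0091]
[1, 0.205, -0.088, 0.002, 0.0091]
[1, 0.199, -0.099, 0.002, 0.0091]
[1, 0.193, -0.11, 0.002, 0.0091]
[1, 0.187, -0.121, 0.002, 0.0091]
from [ 0.5384 -0.2306  0.1092] 1.5662 t 12.525 step mm 44.51728420509404 deg -3.2610482854333886
```

Emit:
drive_tool:
  steps:
    - [[1, 0.222, -0.014, 0, 0.0091], [1, 0.221, -0.027, 0, 0.0091], [1, 0.219, -0.039, 0, 0.0091], [1, 0.217, -0.052, 0, 0.0091], [1, 0.213, -0.064, 0, 0.0091]]

```text
time_s: 13.15
eef_pos: [0.5239, -0.0064, 0.1066]
eef_rot: [-3.14, 0.0, 1.278]
wrist_force: [1.4, -1.0, 0.1]
finger_gap: 0.0448
finger_force: 61.3
```

Emit:
drive_tool:
  steps:
    - [[1, 0.209, -0.076, 0, 0.0091], [1, 0.205, -0.088, 0, 0.0091], [1, 0.199, -0.099, 0, 0.0091], [1, 0.193, -0.11, 0, 0.0091], [1, 0.187, -0.121, 0, 0.0091]]

```text
time_s: 13.78
eef_pos: [0.5112, 0.2156, 0.1066]
eef_rot: [-3.141, 0.001, 0.993]
wrist_force: [0.7, -0.4, -0.8]
finger_gap: 0.0443
finger_force: 61.3
```

```bash
python3 -c "
from h import *
plan([.5122,.2138,.022],.997,1,claw=1)"
```

```text
[1, -0.005, 0.009, 0.423, -0.0007]
from [0.5112 0.2156 0.1066] 0.9925 t 13.775 step mm 84.59792820900633 deg 0.2552964753081569
```

Emit:
drive_tool:
  steps:
    - [[1, 0, 0, 0.15, 0], [1, 0, 0, 0.15, 0], [1, 0, 0, 0.08, 0], [1, 0, 0, 0.03, 0], [1, 0, 0, 0.01, 0]]

```text
time_s: 14.4
eef_pos: [0.5124, 0.2141, 0.024]
eef_rot: [3.141, -0.0, 0.994]
wrist_force: [0.8, -0.3, -0.5]
finger_gap: 0.0445
finger_force: 61.3
```

Lower the last 7 mm, then open.

Emit:
drive_tool:
  steps:
    - [[1, 0, 0, 0.015, 0], [1, 0, 0, 0.01, 0], [1, 0, 0, 0.007, 0], [1, 0, 0, 0.003, 0], [1, 0, 0, 0, 0]]

```text
time_s: 15.02
eef_pos: [0.5122, 0.2143, 0.017]
eef_rot: [3.141, -0.0, 0.994]
wrist_force: [-0.1, -0.1, 1.8]
finger_gap: 0.0448
finger_force: 61.5
```

Slight contact (1.8 N), so I'll release, back off and go for black.

Emit:
drive_tool:
  steps:
    - [[-1, 0, 0, 0, 0], [-1, 0, 0, 0, 0], [-1, 0, 0, 0, 0], [-1, 0, 0, -0.05, 0], [-1, 0, 0, -0.1, 0]]

```text
time_s: 15.65
eef_pos: [0.5116, 0.2142, 0.0473]
eef_rot: [-3.141, 0.001, 0.994]
wrist_force: [1.0, 0.2, 0.9]
finger_gap: 0.085
finger_force: 0.0
```

Emit:
drive_tool:
  steps:
    - [[-1, 0, 0, -0.15, 0], [-1, 0, 0, -0.1, 0], [-1, 0, 0, 0, 0], [-1, 0, 0, 0, 0], [-1, 0, 0, 0, 0]]

```text
time_s: 16.27
eef_pos: [0.5114, 0.2141, 0.0955]
eef_rot: [-3.14, 0.001, 0.994]
wrist_force: [-0.1, 0.1, -0.4]
finger_gap: 0.0855
finger_force: 0.0
```

```bash
python3 traycheck.py t3; python3 -c "
from h import *
plan([.5504,-.1743,.08],-.204+1.571-.138,10)"
```

```text
-0.09 z 0.0159 slope [0.003 0.003]
-0.03 z 0.0169 slope [7.462 9.434]
0.03 z 0.0268 slope [4.    6.129]
0.09 z 0.0263 slope [-0.002 -0.003]
[-1, -0.152, 0.122, 0.008, -0.0037]
[-1, -0.155, 0.119, 0.008, -0.0037]
[-1, -0.158, 0.115, 0.008, -0.0037]
[-1, -0.16, 0.111, 0.008, -0.0037]
[-1, -0.163, 0.107, 0.008, -0.0037]
[-1, -0.165, 0.104, 0.008, -0.0037]
[-1, -0.168, 0.1, 0.008, -0.0037]
[-1, -0.17, 0.096, 0.008, -0.0037]
[-1, -0.172, 0.092, 0.008, -0.0037]
[-1, -0.174, 0.088, 0.008, -0.0037]
from [0.5114 0.2141 0.0956] 0.9944 t 16.325 step mm 39.06675634211011 deg 1.3440009840744684
```

View pics/t3.png

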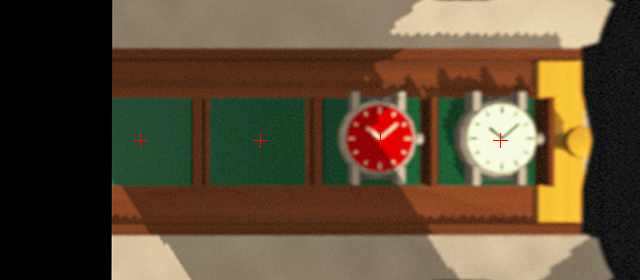

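Red is centred at (380,138), square and flat, and white is unmoved. Next is black.

Emit:
drive_tool:
  steps:
    - [[-1, -0.152, 0.122, 0, -0.0037], [-1, -0.155, 0.119, 0, -0.0037], [-1, -0.158, 0.115, 0, -0.0037], [-1, -0.16, 0.111, 0, -0.0037], [-1, -0.163, 0.107, 0, -0.0037]]

```text
time_s: 16.95
eef_pos: [0.5311, 0.019, 0.0961]
eef_rot: [-3.141, 0.0, 1.111]
wrist_force: [0.3, -0.5, 0.5]
finger_gap: 0.0853
finger_force: 0.0
```

Emit:
drive_tool:
  steps:
    - [[-1, -0.165, 0.104, 0, -0.0037], [-1, -0.168, 0.1, 0, -0.0037], [-1, -0.17, 0.096, 0.03, -0.0037], [-1, -0.172, 0.092, 0.03, -0.0037], [-1, -0.174, 0.088, 0.03, -0.0037]]

```text
time_s: 17.58
eef_pos: [0.5508, -0.1752, 0.0779]
eef_rot: [-3.141, -0.0, 1.228]
wrist_force: [0.4, 0.0, 0.5]
finger_gap: 0.0852
finger_force: 0.0
```

```bash
python3 near.py black
```

```text
[    0   120   281   211 29312] tool-frame offset mm x,y [-7.64  3.29]
[ 0.5508 -0.1752  0.0779] 1.2276 17.575
```

View pics/near_black.png

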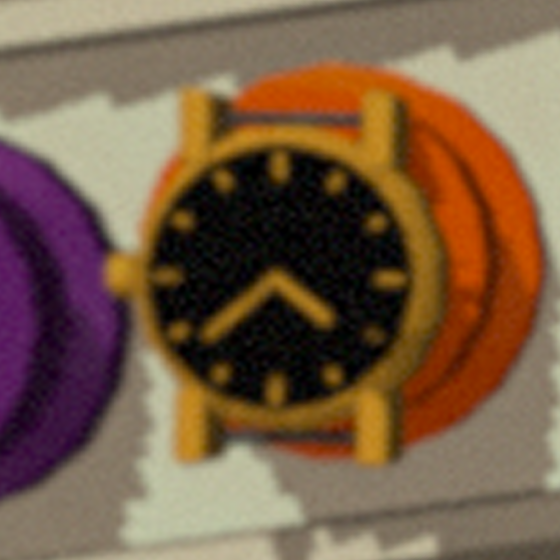

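Emit:
drive_tool:
  steps:
    - [[-1, -0.003, -0.002, 0.08, 0], [-1, 0, 0, 0.08, 0], [-1, 0, 0, 0.06, 0], [-1, 0, 0, 0.034, 0], [1, 0, 0, 0, 0]]

```text
time_s: 18.25
eef_pos: [0.5504, -0.1739, 0.0275]
eef_rot: [-3.141, -0.0, 1.227]
wrist_force: [0.8, 0.0, -0.2]
finger_gap: 0.0701
finger_force: 0.0
```

Emit:
drive_tool:
  steps:
    - [[1, 0, 0, 0, 0], [1, 0, 0, 0, 0], [1, 0, 0, 0, 0], [1, 0, 0, 0, 0], [1, 0, 0, 0, 0]]

```text
time_s: 18.88
eef_pos: [0.5514, -0.1749, 0.0291]
eef_rot: [3.14, 0.0, 1.227]
wrist_force: [-0.6, 1.3, 6.3]
finger_gap: 0.045
finger_force: 61.9
```

Emit:
drive_tool:
  steps:
    - [[1, 0, 0, -0.03, 0], [1, 0, 0, -0.1, 0], [1, 0, 0, -0.15, 0], [1, 0, 0, -0.1, 0], [1, 0, 0, -0.02, 0]]

```text
time_s: 19.5
eef_pos: [0.5516, -0.1751, 0.1101]
eef_rot: [3.139, 0.001, 1.227]
wrist_force: [-0.2, -1.6, -1.6]
finger_gap: 0.045
finger_force: 61.4
```

```bash
python3 held.py black -.03
```

```text
0.04499824303531265 61.405134201049805
slope [ 0.005 -0.001] underside rel TCP -0.0008
target [0.5448 0.2642]
[1, 0.206, -0.077, 0.002, 0.0037]
[1, 0.204, -0.082, 0.002, 0.0037]
[1, 0.202, -0.086, 0.002, 0.0037]
[1, 0.2, -0.091, 0.002, 0.0037]
[1, 0.198, -0.096, 0.002, 0.0037]
[1, 0.195, -0.1, 0.002, 0.0037]
[1, 0.193, -0.105, 0.002, 0.0037]
[1, 0.191, -0.109, 0.002, 0.0037]
[1, 0.188, -0.113, 0.002, 0.0037]
[1, 0.185, -0.118, 0.002, 0.0037]
from [ 0.5512 -0.1748  0.1094] 1.2269 t 19.55 step mm 43.9089885041249 deg -1.3174601406099502
```

Emit:
drive_tool:
  steps:
    - [[1, 0.206, -0.077, 0, 0.0037], [1, 0.204, -0.082, 0, 0.0037], [1, 0.202, -0.086, 0, 0.0037], [1, 0.2, -0.091, 0, 0.0037], [1, 0.198, -0.096, 0, 0.0037]]

```text
time_s: 20.18
eef_pos: [0.5467, 0.0468, 0.1067]
eef_rot: [-3.14, 0.001, 1.11]
wrist_force: [0.5, 0.8, -0.7]
finger_gap: 0.0447
finger_force: 61.4
```

Emit:
drive_tool:
  steps:
    - [[1, 0.195, -0.1, 0, 0.0037], [1, 0.193, -0.105, 0, 0.0037], [1, 0.191, -0.109, 0, 0.0037], [1, 0.188, -0.113, 0, 0.0037], [1, 0.185, -0.118, 0, 0.0037]]

```text
time_s: 20.8
eef_pos: [0.5438, 0.2661, 0.1066]
eef_rot: [-3.141, 0.001, 0.994]
wrist_force: [0.6, -0.2, -0.9]
finger_gap: 0.0447
finger_force: 61.4
```

Emit:
drive_tool:
  steps:
    - [[1, 0, 0, 0.15, 0], [1, 0, 0, 0.15, 0], [1, 0, 0, 0.08, 0], [1, 0, 0, 0.03, 0], [1, 0, 0, 0.01, 0]]

```text
time_s: 21.42
eef_pos: [0.545, 0.2647, 0.0243]
eef_rot: [3.141, -0.0, 0.994]
wrist_force: [0.6, -0.2, -0.5]
finger_gap: 0.0447
finger_force: 61.4
```

Emit:
drive_tool:
  steps:
    - [[1, 0, 0, 0.015, 0], [1, 0, 0, 0.01, 0], [1, 0, 0, 0.007, 0], [1, 0, 0, 0.004, 0], [1, 0, 0, 0, 0]]

```text
time_s: 22.05
eef_pos: [0.5448, 0.2649, 0.0172]
eef_rot: [3.141, -0.0, 0.994]
wrist_force: [-1.1, -0.3, 3.0]
finger_gap: 0.0449
finger_force: 61.8
```

Contact at 3 N. Release, back off, then head for blue.

Emit:
drive_tool:
  steps:
    - [[-1, 0, 0, 0, 0], [-1, 0, 0, 0, 0], [-1, 0, 0, 0, 0], [-1, 0, 0, -0.05, 0], [-1, 0, 0, -0.1, 0]]

```text
time_s: 22.68
eef_pos: [0.5441, 0.2647, 0.0472]
eef_rot: [-3.141, 0.001, 0.994]
wrist_force: [0.3, 0.2, -0.1]
finger_gap: 0.0853
finger_force: 0.0
```

Emit:
drive_tool:
  steps:
    - [[-1, 0, 0, -0.15, 0], [-1, 0, 0, -0.1, 0], [-1, 0, 0, 0, 0], [-1, 0, 0, 0, 0], [-1, 0, 0, 0, 0]]

```text
time_s: 23.3
eef_pos: [0.5439, 0.2646, 0.0954]
eef_rot: [-3.14, 0.002, 0.994]
wrist_force: [0.5, -0.1, 0.4]
finger_gap: 0.0854
finger_force: 0.0
```

```bash
python3 traycheck.py t4; python3 -c "
from h import *
plan([.5578,-.115,.08],-.204+1.571+.173,10)"
```

```text
-0.09 z 0.0169 slope [7.082 9.701]
-0.03 z 0.0268 slope [3.742 5.836]
0.03 z 0.0263 slope [ 0.005 -0.004]
[-1, -0.155, 0.109, 0.008, -0.0087]
[-1, -0.161, 0.101, 0.008, -0.0087]
[-1, -0.166, 0.092, 0.008, -0.0087]
[-1, -0.171, 0.082, 0.008, -0.0087]
[-1, -0.175, 0.073, 0.008, -0.0087]
[-1, -0.179, 0.063, 0.008, -0.0087]
[-1, -0.182, 0.053, 0.008, -0.0087]
[-1, -0.185, 0.043, 0.008, -0.0087]
[-1, -0.187, 0.033, 0.008, -0.0087]
[-1, -0.189, 0.023, 0.008, -0.0087]
from [0.544  0.2646 0.0955] 0.9944 t 23.35 step mm 38.01838647351035 deg 3.1260922091556966
```

Emit:
drive_tool:
  steps:
    - [[-1, -0.155, 0.109, 0, -0.0087], [-1, -0.161, 0.101, 0, -0.0087], [-1, -0.166, 0.092, 0, -0.0087], [-1, -0.171, 0.082, 0, -0.0087], [-1, -0.175, 0.073, 0, -0.0087]]

```text
time_s: 23.98
eef_pos: [0.5513, 0.074, 0.0961]
eef_rot: [-3.141, 0.0, 1.27]
wrist_force: [0.3, -0.3, -0.5]
finger_gap: 0.0853
finger_force: 0.0
```

Emit:
drive_tool:
  steps:
    - [[-1, -0.179, 0.063, 0, -0.0087], [-1, -0.182, 0.053, 0, -0.0087], [-1, -0.185, 0.043, 0.03, -0.0087], [-1, -0.187, 0.033, 0.03, -0.0087], [-1, -0.189, 0.023, 0.03, -0.0087]]

```text
time_s: 24.6
eef_pos: [0.558, -0.1157, 0.078]
eef_rot: [-3.141, -0.0, 1.543]
wrist_force: [0.1, -0.7, -0.1]
finger_gap: 0.0851
finger_force: 0.0
```

```bash
python3 near.py blue
```

```text
[  120   118   161   161 20421] tool-frame offset mm x,y [ 0.09 -0.25]
[ 0.558  -0.1157  0.078 ] 1.5429 24.6
```

View pics/near_blue.png

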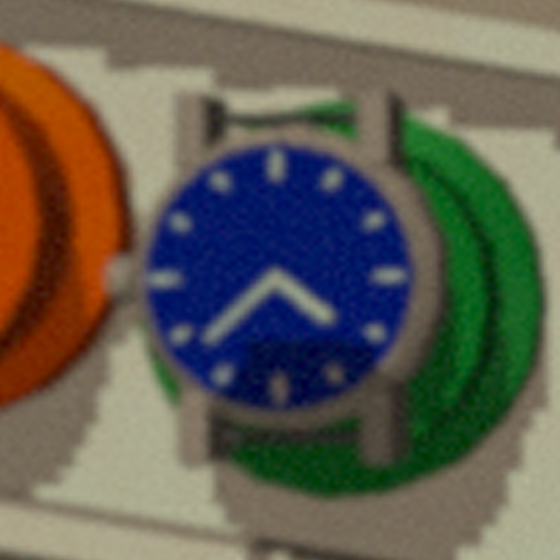

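Blue's dial centre is at (278,278) against the tool centre (280,280), and it is square to the tool. I'll grasp it and lift.

Emit:
drive_tool:
  steps:
    - [[-1, -0.002, -0.001, 0.08, 0], [-1, 0, 0, 0.08, 0], [-1, 0, 0, 0.06, 0], [-1, 0, 0, 0.034, 0], [1, 0, 0, 0, 0]]

```text
time_s: 25.28
eef_pos: [0.558, -0.1144, 0.0274]
eef_rot: [-3.141, -0.0, 1.542]
wrist_force: [-0.2, -0.6, -0.5]
finger_gap: 0.0697
finger_force: 0.0
```

Emit:
drive_tool:
  steps:
    - [[1, 0, 0, 0, 0], [1, 0, 0, 0, 0], [1, 0, 0, 0, 0], [1, 0, 0, 0, 0], [1, 0, 0, 0, 0]]

```text
time_s: 25.9
eef_pos: [0.559, -0.1153, 0.0291]
eef_rot: [3.14, 0.001, 1.541]
wrist_force: [0.3, 0.8, 6.5]
finger_gap: 0.0448
finger_force: 61.9
```

Emit:
drive_tool:
  steps:
    - [[1, 0, 0, -0.03, 0], [1, 0, 0, -0.1, 0], [1, 0, 0, -0.15, 0], [1, 0, 0, -0.1, 0], [1, 0, 0, -0.02, 0]]

```text
time_s: 26.52
eef_pos: [0.5593, -0.1154, 0.1102]
eef_rot: [3.139, 0.001, 1.541]
wrist_force: [-0.3, -0.5, -0.8]
finger_gap: 0.045
finger_force: 61.4
```

```bash
python3 held.py blue -.09
```

```text
0.04498334939099429 61.38587951660156
slope [ 0.004 -0.   ] underside rel TCP -0.0008
target [0.5774 0.3146]
[1, 0.215, 0.003, 0.002, 0.0087]
[1, 0.215, -0.009, 0.002, 0.0087]
[1, 0.214, -0.021, 0.002, 0.0087]
[1, 0.213, -0.032, 0.002, 0.0087]
[1, 0.211, -0.044, 0.002, 0.0087]
[1, 0.208, -0.055, 0.002, 0.0087]
[1, 0.205, -0.066, 0.002, 0.0087]
[1, 0.201, -0.077, 0.002, 0.0087]
[1, 0.196, -0.088, 0.002, 0.0087]
[1, 0.191, -0.099, 0.002, 0.0087]
from [ 0.5589 -0.1152  0.1093] 1.5411 t 26.575 step mm 43.022920092414985 deg -3.117199988283894
```

Emit:
drive_tool:
  steps:
    - [[1, 0.215, 0.003, 0, 0.0087], [1, 0.215, -0.009, 0, 0.0087], [1, 0.214, -0.021, 0, 0.0087], [1, 0.213, -0.032, 0, 0.0087], [1, 0.211, -0.044, 0, 0.0087]]

```text
time_s: 27.2
eef_pos: [0.5667, 0.1015, 0.1067]
eef_rot: [-3.14, 0.001, 1.266]
wrist_force: [1.0, 0.1, -1.6]
finger_gap: 0.0448
finger_force: 61.4
```

Emit:
drive_tool:
  steps:
    - [[1, 0.208, -0.055, 0, 0.0087], [1, 0.205, -0.066, 0, 0.0087], [1, 0.201, -0.077, 0, 0.0087], [1, 0.196, -0.088, 0, 0.0087], [1, 0.191, -0.099, 0, 0.0087]]

```text
time_s: 27.82
eef_pos: [0.5765, 0.3162, 0.1065]
eef_rot: [-3.14, 0.002, 0.993]
wrist_force: [1.0, -0.5, 0.4]
finger_gap: 0.0449
finger_force: 61.4
```

Emit:
drive_tool:
  steps:
    - [[1, 0, 0, 0.15, 0], [1, 0, 0, 0.15, 0], [1, 0, 0, 0.08, 0], [1, 0, 0, 0.03, 0], [1, 0, 0, 0.01, 0]]

```text
time_s: 28.45
eef_pos: [0.5775, 0.3149, 0.0244]
eef_rot: [3.141, -0.0, 0.994]
wrist_force: [-0.2, 0.2, -0.4]
finger_gap: 0.0446
finger_force: 61.4
```

Emit:
drive_tool:
  steps:
    - [[1, 0, 0, 0.015, 0], [1, 0, 0, 0.01, 0], [1, 0, 0, 0.007, 0], [1, 0, 0, 0.004, 0], [1, 0, 0, 0, 0]]

```text
time_s: 29.08
eef_pos: [0.5774, 0.315, 0.0172]
eef_rot: [3.141, -0.0, 0.994]
wrist_force: [-2.2, -0.1, 3.2]
finger_gap: 0.0449
finger_force: 61.7
```

Emit:
drive_tool:
  steps:
    - [[-1, 0, 0, 0, 0], [-1, 0, 0, 0, 0], [-1, 0, 0, 0, 0], [-1, 0, 0, -0.05, 0], [-1, 0, 0, -0.1, 0]]

```text
time_s: 29.7
eef_pos: [0.5767, 0.3148, 0.0472]
eef_rot: [-3.141, 0.001, 0.994]
wrist_force: [0.5, -0.4, -0.3]
finger_gap: 0.085
finger_force: 0.0
```

Emit:
drive_tool:
  steps:
    - [[-1, 0, 0, -0.2, 0], [-1, 0, 0, -0.25, 0], [-1, -0.2, 0, -0.25, 0], [-1, -0.2, 0, -0.1, 0], [-1, 0, 0, 0, 0]]

```text
time_s: 30.32
eef_pos: [0.5348, 0.2476, 0.2102]
eef_rot: [3.137, -0.004, 0.993]
wrist_force: [1.0, 0.5, -0.4]
finger_gap: 0.0853
finger_force: 0.0
```

```bash
python3 traycheck.py t5; python3 -c "
from h import *
s=arm.read_state(); print(s['time_s'],s['eef_pos'],abs(s['dq']).max())"
```

```text
-0.09 z 0.0264 slope [ 0.008 -0.004]
-0.03 z 0.2962 slope [-4.095 -4.576]
0.03 z 0.0262 slope [0.008 0.   ]
0.09 z 0.0262 slope [0.01  0.004]
30.375 [0.53479586 0.24837025 0.20844894] 0.05334790508953708
```

View pics/t5.png

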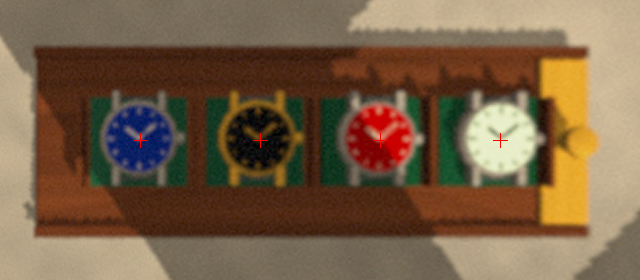

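The view shows all four heads centred, flat and square on their seats. From the brass end they run white (500,138), red (380,138), black (260,138), blue (140,138). The arm is clear, so I'm handing in.

```bash
python3 -c "
from h import *
print(workorder.finish_job())"
```

```text
the job is handed in; nothing more can be done
None
```

All four heads are in the tray in queue order (white, red, black, blue from the brass end), and the last camera check showed them flat, square and centred; the job was handed in at about 30 s, with no verdict returned.

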